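# Turn the finished job's tag over

### The arm

A 7-joint arm with a two-finger parallel gripper is mounted at the origin on a cart in front of the work surface, level with it; the furniture and walls round the work are solid. World frame = base frame: x ahead of the robot, y to its left, z up, the work surface at z = 0. Lengths are in m, angles in rad, forces in N, time in s.
With the tool pointing down it reaches from about 0.4 to 0.85 m from the base axis. Payload 4.4 kg.
Tool frame: the origin (TCP) lies at the very end of the fingers, on their centre line; the grasp point (between the pads) lies r.grip_point_offset behind it (r.grip_point_offset is the distance from the TCP to the grasp point, in m); z points along the fingers, y is the direction in which the jaws open and shut (so a half turn about z gives the same grasp; the last joint's range is limited). The gripper opens to 94 mm and grips with 3 to 60 N. Pads are 16 mm wide; open, the fingers measure 119 mm over their backs; the gripper's body (75 mm by 177 mm) begins 78 mm behind the grasp point.
Start: joints at [-1.236, 0.628, 0.038, 1.517, -0.027, 0.996, -0.02], TCP at [0.254, 0.599, 0.177] pointing down, gripper open.
Joint ranges: [-3.06, 3.06], [-0.37, 2.12], [-1.25, 1.32], [0.18, 2.47], [-1.1, 4.24], [0.23, 1.98], [-2.94, 2.94]. Speed limits (rad/s): [2.57, 2.57, 3.14, 3.14, 3.14, 3.14, 3.14].

### API

Orientations are given as a rotation vector (axis times angle).
In Python, from rig import r gives the robot as it stands.
- The arm moves only by the tool play_rows, never from a script. Its argument "steps" is a list of rows, each a list of 2 entries, a list of its own where there are three numbers: the shift along the tool's x, y, z in m, then the turn, a rotation vector about the tool's x, y, z in degrees. In form: [[[dx, dy, dz], [rx, ry, rz]], ...]. A call has exactly 8 rows; each row shifts and turns the commanded pose from where the row before left it, along the tool's axes as they then stand; what a row does not reach is not made up. A row lasts 1/8 s, in which the tool goes at most 62.5 mm and 10.7 degrees, less where a joint would pass 70% of its speed; a pose out of reach is approached as far as the arm can. A call with a gripper value outside its range is refused whole. "grip" is the closure, from 0 (fully open) to 1 (shut), set as the call begins (left out, the last holds). The fingers move at their own pace and stop on an object; "squeeze" is the grip in N (left out, the last holds). Time passes only in rows, so rows that do not move let the fingers close, or fill a call up. It gives the time, the measured TCP pose, the force and the opening at its end, in the units of the state.
- r.read_state(): the state, without advancing time (a new reading comes with each control period).
- r.grab_frame(name): name is "scene" or "top"; returns (picture, depth): 420x560x3 uint8, red, green, blue; 420x560 float32, m along the optical axis (not along the pixel's ray), 0 where there is no reading.
- r.get_calibration(name): a dict with "K" (3x3 intrinsics, pixels), "k1" (the pictures are not rectified: a ray, as slopes to the right and down, at radius r is drawn at 1 + k1 r^2 times it, then the intrinsics apply), "cam_to_world" (4x4, takes a point from camera to world coordinates). Camera axes: x right, y up, looking along -z (the intrinsics and any distortion apply to the point x, -y, -z); pixel columns grow to the right and rows downward; lengths in m; the calibration is good to about 2 mm. A picture is of the moment at which its call begins. get_calibration takes no time and is no camera call.
- r.finish_job(): hands the job in, once; it reports no verdict.
The state is a dict: "time_s": time; "joint_positions": joint angles; "joint_vel": joint speeds; "joint_efforts": joint torques, N m; "position": TCP position; "eef_rot": TCP orientation; "wrist_force": force on the tool from outside, world axes, zero at the start; "ft_torque": the same for the moment, N m; "opening": opening from 0.0 (shut) to 1.0 (fully open).
Only numpy, scipy, OpenCV 4.12 (cv2) and the standard library are available. Lean on these libraries where they do the work, as an engineer would, in place of code of your own. Each camera call takes 0.05 s, during which the arm holds its last target.

### The job

The job with the round tag is finished: turn that tag over its pivot, using only presses and pushes of the fingertips (its short tail can be pressed down to raise it), until it lies fully down on the other side of its stand with the ring-marked face up. Do not pinch, lift or carry anything and do not force the hinge; leave both stands where they are, the square tag as it is and the other things undisturbed.

Things in the scene. Friction and masses are not known exactly. Their poses are not given: they have to be found in the camera images.
- round_stand: loose 1.2 kg steel stand of the round tag; origin: centre of the underside of its 84x160x8 mm base, z up. Own x = along the hinge, +y = side where the tag lies at the start. Pivot line 65 mm above the origin, between two cheeks (56 mm over all in x, 20 mm long in y, 75 mm high). Thin rest pins (6 mm diameter, 63 mm high) at y = +62 and -62 mm. Stays put under light pushes.
- round_paddle (a joint): hinge of the round tag, rad: 0 = lying level on the stand's +y side, bar-marked face up; pi/2 = plate upright, tail straight down; pi = level on the -y side at its stop, ring-marked face up. Friction hinge: stays where it is left, about 0.065 N m to turn. Pressing the tail pad down raises the plate. Starts between 0 and 0.3.
- round_face (a point): centre of the plate of the round tag (a round disc of 54 mm diameter centred 42 mm from the pivot; 4 mm thick aluminium, far edge about 68 mm from the pivot; a raised bar on one face, a raised ring on the other); half-way through its thickness, turns with the tag
- round_tail (a point): centre of the tail pad of the round tag, half-way through its 4 mm thickness, 30 mm from the pivot on the side opposite the plate. The pad is 30 mm wide (along the hinge) and reaches 20 to 40 mm from the pivot; tail and plate are one straight rigid piece
- square_stand: loose 1.2 kg steel stand of the square tag; origin: centre of the underside of its 84x160x8 mm base, z up. Own x = along the hinge, +y = side where the tag lies at the start. Pivot line 65 mm above the origin, between two cheeks (56 mm over all in x, 20 mm long in y, 75 mm high). Thin rest pins (6 mm diameter, 63 mm high) at y = +62 and -62 mm. Stays put under light pushes.
- square_paddle (a joint): hinge of the square tag, rad: 0 = lying level on the stand's +y side, bar-marked face up; pi/2 = plate upright, tail straight down; pi = level on the -y side at its stop, ring-marked face up. Friction hinge: stays where it is left, about 0.065 N m to turn. Pressing the tail pad down raises the plate. Starts between 0 and 0.3.
- square_face (a point): centre of the plate of the square tag (a square plate 52 x 52 mm centred 42 mm from the pivot; 4 mm thick aluminium, far edge about 68 mm from the pivot; a raised bar on one face, a raised ring on the other); half-way through its thickness, turns with the tag
- square_tail (a point): centre of the tail pad of the square tag, half-way through its 4 mm thickness, 30 mm from the pivot on the side opposite the plate. The pad is 30 mm wide (along the hinge) and reaches 20 to 40 mm from the pivot; tail and plate are one straight rigid piece
- borax_cone: white round tablet, 43 mm diameter, 15 high, between the two stands; loose bystander, origin under its centre
- bangle_teal: silver bangle with a teal stone, 72x88x37 mm, behind the stands; loose bystander, origin under its centre
- ring_clamp: wooden ring clamp, 114x25x22 mm, lying in front of the stands; loose bystander, origin under its centre
- brown_bottle: brown glass bottle with black cap, 41 mm diameter, 98 high, behind the stands; loose bystander, origin under its centre
- finger_cot: small leather finger guard, 20x40x20 mm, in front of the stands; loose bystander, origin under its centre
- rough_stone: brown rough stone, 25x28x7 mm, in front of the stands; loose bystander, origin under its centre
Mind the look-alikes: they are no part of the job. Leave any red look-alike of the square_stand alone.

How it is judged:
By the outcome, as a careful person would: the job done as asked, in the order asked, and still so for the second after the job is handed in, with the robot touching nothing.
It also fails if it takes over 42 s, if anything falls off the work surface, if the arm or the gripper's body presses on something with over 40 N, if the wrist force passes 120 N, or if a joint passes its speed limit or range.

## Working session

There is one attempt and no reset: what is moved stays moved. The work goes in short steps, Python scripts to look and compute and a tool call to move; the robot and the scene stay as the last step left them, time stands still between calls to the robot, and variables do not carry over. Pictures are saved under pics/ and viewed, and the job is handed in when it is done.

Besides the shell and the picture viewer there is one more tool, called as a command line: name --argument value ..., lists and objects as JSON in quotes. play_rows: Moves the arm, as the interface text tells. Its arguments: {"type":"object","properties":{"steps":{"type":"array","items":{"type":"array"}},"grip":{"type":"number"},"squeeze":{"type":"number"}},"required":["steps"]}

```bash
ls; mkdir -p pics
cat > h.py <<'E'
import numpy as np, cv2
from rig import r
def grab(n,tag):
    im,d=r.grab_frame(n); cv2.imwrite(f'pics/{tag}.png',im[:,:,::-1]); np.save(f'pics/{tag}.npy',d); return im,d
def world(n,d,u=None,v=None):
    c=r.get_calibration(n);K=np.array(c['K']);k1=c['k1'];T=np.array(c['cam_to_world'])
    if u is None: v,u=np.mgrid[:d.shape[0],:d.shape[1]]
    z=d[v,u]; D=np.array([k1,0,0,0,0])
    p=cv2.undistortPoints(np.stack([u,v],-1).reshape(-1,1,2).astype(float),K,D).reshape(np.shape(u)+(2,))
    P=np.stack([p[...,0]*z,-p[...,1]*z,-z,np.ones_like(z)],-1)
    return (P@T.T)[...,:3]
E
python3 - <<'E'
from h import *
for n in('scene','top'):
    grab(n,n+'0'); c=r.get_calibration(n); print(c)
print(r.read_state(), r.grip_point_offset)
E
```

```text
pics
{'K': array([[408.74105802,   0.        , 278.59780721],
       [  0.        , 408.74105802, 205.03099315],
       [  0.        ,   0.        ,   1.        ]]), 'k1': -0.013853504459826893, 'cam_to_world': array([[ 5.66564708e-01,  5.32075687e-01, -6.29205766e-01,
        -4.88909167e-02],
       [-8.24017109e-01,  3.66286573e-01, -4.32238303e-01,
        -4.48659364e-01],
       [ 4.86132043e-04,  7.63367284e-01,  6.45964515e-01,
         7.21909044e-01],
       [ 0.00000000e+00,  0.00000000e+00,  0.00000000e+00,
         1.00000000e+00]])}
{'K': array([[495.0919901 ,   0.        , 277.47751424],
       [  0.        , 495.0919901 , 207.36025074],
       [  0.        ,   0.        ,   1.        ]]), 'k1': 0.03444859812924353, 'cam_to_world': array([[ 0.01832006,  0.98227086, -0.1865699 ,  0.35667486],
       [-0.99957639,  0.01377304, -0.02563884, -0.02487344],
       [-0.02261465,  0.18696057,  0.98210708,  1.11242901],
       [ 0.        ,  0.        ,  0.        ,  1.        ]])}
{'time_s': 0.1, 'joint_positions': array([-1.23576935,  0.62923866,  0.03847104,  1.51823618, -0.02698519,
        0.99629569, -0.01997377]), 'joint_vel': array([ 2.40240110e-03, -2.22009665e-03,  1.62047411e-03, -2.18889672e-03,
        4.32795461e-04, -5.51112492e-06, -2.22107968e-03]), 'joint_efforts': array([ 3.11317723e-03, -5.50787365e+01,  1.14768952e+00, -1.87114370e+01,
       -5.21050289e-02,  1.93034951e-02,  4.04330615e-05]), 'position': array([0.25336302, 0.59790518, 0.17666648]), 'eef_rot': array([-6.25332454e-01, -3.07843253e+00,  2.56649193e-03]), 'wrist_force': array([ 0.41649324, -1.02450641, -0.05479251]), 'ft_torque': array([-0.00194071, -0.0130457 , -0.00658965]), 'opening': 1.0037428796486187} 0.0188
```

View pics/scene0.png

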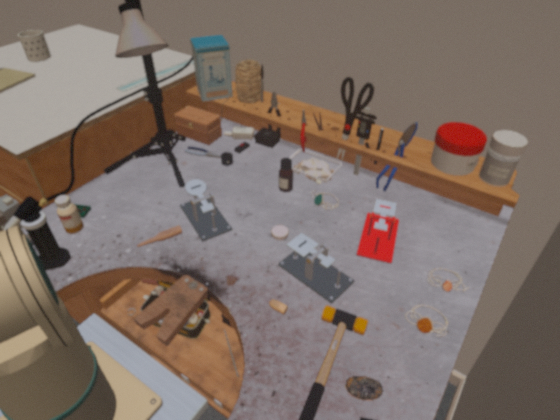

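View pics/top0.png

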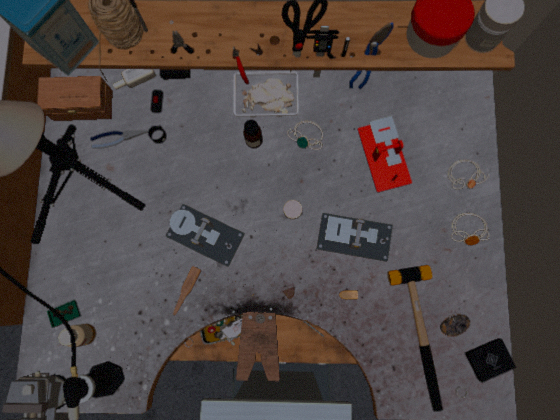

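Top view: the candidates are the tag at (205,234) with a round disc at (182,222), the square one at (355,236), and the red look-alike at (384,155). By its description the job is the left, round one. I'll check it in a close crop.

Run:
```python
from h import *
im=cv2.imread('pics/top0.png'); a=cv2.resize(im[190:280,150:260],None,fx=5,fy=5,interpolation=cv2.INTER_CUBIC)
im=cv2.imread('pics/scene0.png'); b=cv2.resize(im[170:250,165:245],None,fx=5,fy=5,interpolation=cv2.INTER_CUBIC)
cv2.imwrite('pics/ca.png',a);cv2.imwrite('pics/cb.png',b)
np.set_printoptions(precision=4,suppress=True)
for n,(u0,u1,v0,v1) in (('top',(155,255,195,275)),('scene',(170,240,172,245))):
    d=np.load(f'pics/{n}0.npy'); W=world(n,d)[v0:v1,u0:u1]
    im=cv2.imread(f'pics/{n}0.png')[v0:v1,u0:u1]
    z=W[...,2]; print(n,np.histogram(z,bins=np.arange(-.01,.1,.005)))
    g=cv2.cvtColor(im,cv2.COLOR_BGR2GRAY)
    base=(z>0.003)&(z<0.016)
    n_,l,s,c=cv2.connectedComponentsWithStats(base.astype(np.uint8)); k=1+np.argmax(s[1:,4]); print(s[k])
    P=W[l==k]; rect=cv2.minAreaRect((P[:,:2]*1000).astype(np.float32)); print('base rect mm',rect, 'z',np.median(P[:,2]))
    top=z>0.05; P=W[top]; print('top pts',len(P)); rect=cv2.minAreaRect((P[:,:2]*1000).astype(np.float32)); print(rect)
    # plane
    np.save(f'pics/pts_{n}.npy',P)
```

```text
top (array([  23, 2216, 3033, 1326,  373,   36,   46,   12,    2,    5,    5,
          6,    7,   70,  104,  107,  203,  229,  153,    9,    0]), array([-0.01 , -0.005,  0.   ,  0.005,  0.01 ,  0.015,  0.02 ,  0.025,
        0.03 ,  0.035,  0.04 ,  0.045,  0.05 ,  0.055,  0.06 ,  0.065,
        0.07 ,  0.075,  0.08 ,  0.085,  0.09 ,  0.095]))
[  11    9   79   63 1755]
base rect mm ((502.1413269042969, 166.80648803710938), (166.8450469970703, 95.3155746459961), 67.94341278076172) z 0.008177459304509194
top pts 917
((458.538330078125, 92.64712524414062), (305.3243408203125, 59.380340576171875), 60.08786392211914)
scene (array([ 251, 2898,  574,  530,   65,   94,   53,   27,   15,   14,   17,
         16,   34,   86,   68,  107,  124,  110,    7,    0,    0]), array([-0.01 , -0.005,  0.   ,  0.005,  0.01 ,  0.015,  0.02 ,  0.025,
        0.03 ,  0.035,  0.04 ,  0.045,  0.05 ,  0.055,  0.06 ,  0.065,
        0.07 ,  0.075,  0.08 ,  0.085,  0.09 ,  0.095]))
[ 10  29  52  40 912]
base rect mm ((500.75323486328125, 165.15603637695312), (160.83349609375, 83.87480926513672), 65.23240661621094) z 0.005262202304720576
top pts 556
((258.4631652832031, -125.5194091796875), (889.4708862304688, 66.22235107421875), 50.69212341308594)
```

View pics/ca.png

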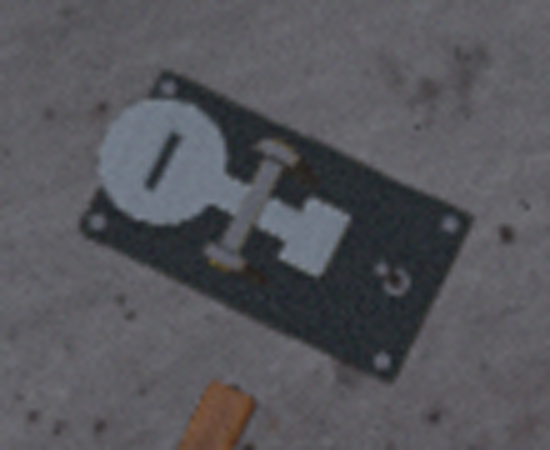

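View pics/cb.png

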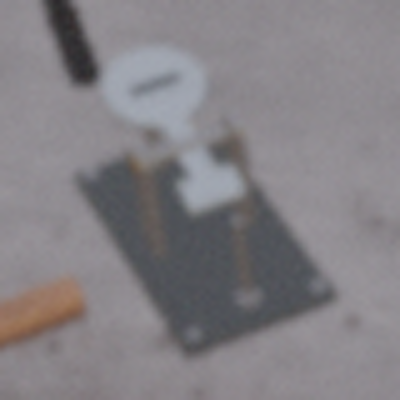

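```bash
cat >> h.py <<'E'
def ray_z(n,u,v,z):
    c=r.get_calibration(n);K=np.array(c['K']);T=np.array(c['cam_to_world'])
    p=cv2.undistortPoints(np.array([[[u,v]]],float),K,np.array([c['k1'],0,0,0,0])).ravel()
    d=T[:3,:3]@[p[0],-p[1],-1]; o=T[:3,3]; return o+d*(z-o[2])/d[2]
E
python3 - <<'E'
from h import *
np.set_printoptions(precision=4,suppress=True)
def corners(n,L,f,o):
    C=np.array([ray_z(n,o[0]+a/f-.4,o[1]+b/f-.4,.008) for a,b in L]); print(n,C, 'edges',[np.linalg.norm(C[i]-C[i-1]) for i in range(4)],'ctr',C.mean(0))
    y=(C[0]+C[3]-C[1]-C[2])[:2]; print('yaxis ang deg',np.degrees(np.arctan2(y[1],y[0])))
    return C.mean(0)[:2],y/np.linalg.norm(y)
for n,L,f,o in(('top',[(165,68),(474,214),(395,383),(78,228)],5,(150,190)),('scene',[(None)]*4,5,(165,170))):
    if n=='scene':
        continue
    c,y=corners(n,L,f,o)
P=np.concatenate([np.load('pics/pts_top.npy'),np.load('pics/pts_scene.npy')])
x=np.array([y[1],-y[0]])
for n in('top','scene'):
    P=np.load(f'pics/pts_{n}.npy')
    q=np.c_[(P[:,:2]-c)@x,(P[:,:2]-c)@y,P[:,2]]
    q=q[(abs(q[:,0])<.03)&(abs(q[:,1])<.08)]
    m=((q[:,1]>.018)|((q[:,1]<-.022)&(abs(q[:,0])<.014)))&(q[:,1]>-.045)
    s=q[m]; k=np.polyfit(s[:,1],s[:,2],1); res=s[:,2]-np.polyval(k,s[:,1]); 
    s2=s[abs(res)<.004]; k=np.polyfit(s2[:,1],s2[:,2],1); print(n,'plane slope deg',np.degrees(np.arctan(k[0])),'z at pivot',k[1],len(s2))
    D=q[q[:,1]>.022]; print('disc x,y range',np.percentile(D[:,0],[2,50,98]),np.percentile(D[:,1],[2,98]))
    t=q[q[:,1]<-.018]; print('tail',t.mean(0),np.percentile(t[:,0],[2,98]),np.percentile(t[:,1],[2,98]))
print('c',c,'x',x,'y',y,'pivot',c,'tail',c-y*.03)
E
```

```text
top [[0.5731 0.2207 0.008 ]
 [0.508  0.0774 0.008 ]
 [0.4318 0.1103 0.008 ]
 [0.499  0.256  0.008 ]] edges [np.float64(0.08204468342325581), np.float64(0.1573625089892693), np.float64(0.08303919537931254), np.float64(0.16052484488589017)] ctr [0.503  0.1661 0.008 ]
yaxis ang deg 65.39196864452043
top plane slope deg 14.387954222079177 z at pivot 0.06732150381403525 561
disc x,y range [-0.0251 -0.0014  0.0231] [0.0232 0.0643]
tail [-0.0014 -0.03    0.0599] [-0.0159  0.0133] [-0.0623 -0.0186]
scene plane slope deg 14.10366996972219 z at pivot 0.06421309762153388 329
disc x,y range [-0.0258 -0.0013  0.0231] [0.0235 0.0638]
tail [-0.0014 -0.0342  0.0564] [-0.0154  0.0126] [-0.066  -0.0197]
c [0.503  0.1661] x [ 0.9092 -0.4164] y [0.4164 0.9092] pivot [0.503  0.1661] tail [0.4905 0.1388]
```

The crop agrees with the description: round disc, bar face up, two-cheek stand. The base measures 82x159 mm, the pivot height 64–67 mm and the tag is at about 14°. Next I check which obstacles stand tall along the approach, and work out the tool orientation.

Run:
```python
from h import *
from scipy.spatial.transform import Rotation as R
np.set_printoptions(precision=3,suppress=True)
for n in('top','scene'):
    W=world(n,np.load(f'pics/{n}0.npy')).reshape(-1,3)
    g={}
    print(n)
    for xi in np.arange(.75,-.11,-.05):
        row=[]
        for yi in np.arange(.75,-.11,-.05):
            m=(abs(W[:,0]-xi)<.025)&(abs(W[:,1]-yi)<.025)
            row.append('%4d'%(1000*np.percentile(W[m,2],99)) if m.sum()>3 else '   .')
        print('x%.2f'%xi,' '.join(row))
s=r.read_state(); M=R.from_rotvec(s['eef_rot']).as_matrix(); print(M)
# target: tool y along hinge x, z down
hx=np.array([.909,-.4164,0]);hx/=np.linalg.norm(hx)
for sg in(1,-1):
    y=sg*hx;z=np.array([0,0,-1.]);x=np.cross(y,z);T=np.c_[x,y,z]
    print(sg,np.degrees((R.from_matrix(M).inv()*R.from_matrix(T)).as_rotvec()))
```

```text
top
x0.75    .    .    .    .  176   82   81   63   14   31   30    4    4   80  100   41   33   11
x0.70    .    .    .    .   38   76   76   12    8   28   20    5    5   69  101    4   34   17
x0.65    .    .    .    .   86  165  197  416  393    4    5    4    4    5    4    5    4    5
x0.60    .    .    .    .  140   65   33  419  401   21    4    5    5    5    4   14   16    5
x0.55    .    .    .    .  135   45    4  406  394   24   81   84   73    5    5   18   18   70
x0.50    .    .    .    .  126   23    5    5    5    5   84   83   74   37    5    5    4   72
x0.45    .    .    .    .  115    5    4    5    5    4    5   19   51   39    4    4    5    9
x0.40    .    .    .    .  159  164    5    5    4    5    5   26   13    5    5    8    9    5
x0.35    .    .    .    .   93  145  136    5    5    5    5   20    5    5    5 1112    5    5
x0.30    .    .    .    .   84   13  125  135    4    5    5    4    4    1    5    2    3    4
x0.25    .    .    .    .    4    5  100  152  151    4    4    3 -123   -2    0   -1 -167 -167
x0.20    .    .    .    .    5  131  141
[... 1798 characters left out ...]
    .    .    .    .    .    .  127  157  160    1    0    .    1    0    1    1    1    1
x0.10    .    .    .    .    .    .    .    .    .    .    .    .    1   13   12   13   12   13
x0.05    .    .    .    .    .    .    .    .    .    .    .    .    .    .  380  399  397  355
x-0.00    .    .    .    .    .    .    .    .    .    .    .    .    .    .    .    .  383  348
x-0.05    .    .    .    .    .    .    .    .    .    .    .    .    .   13    .  192  282    .
x-0.10    .    .    .    .    .    .    .    .    .    .    .    .    .   12    .    .    .    .
[[-0.921  0.39  -0.001]
 [ 0.39   0.921 -0.002]
 [-0.    -0.002 -1.   ]]
1 [-0.072  0.078 91.647]
-1 [ -0.077  -0.071 -88.353]
```

play_rows --steps '[[[0,0,-0.04],[0,0,0]],[[0,0,-0.04],[0,0,0]],[[0,0,-0.04],[0,0,0]],[[-0.025,-0.041,0],[0,0,0]],[[-0.025,-0.041,0],[0,0,0]],[[-0.025,-0.041,0],[0,0,0]],[[-0.025,-0.041,0],[0,0,0]],[[-0.025,-0.041,0],[0,0,0]]]' --grip 1 --squeeze 10

```text
time_s: 1.1
position: [0.2887, 0.3591, 0.2972]
eef_rot: [-0.625, -3.079, 0.001]
wrist_force: [1.7, -0.3, 0.4]
opening: 0.19
```

```bash
cat >> h.py <<'E'
from scipy.spatial.transform import Rotation as R
C0=np.array([.5015,.1665]); YA=np.array([.4164,.9092]); XA=np.array([.9092,-.4164])
TT=np.c_[np.cross(np.r_[XA,0],[0,0,-1.]),np.r_[XA,0],[0,0,-1.]]
def loc(p): p=np.asarray(p); return np.r_[(p[:2]-C0)@XA,(p[:2]-C0)@YA,p[2]]
def wl(x,y,z): return np.r_[C0+x*XA+y*YA,z]
def status():
    s=r.read_state(); M=R.from_rotvec(s['eef_rot']).as_matrix()
    print('t',s['time_s'],'loc mm',(loc(s['position'])*1000).round(1),'F loc',np.round([s['wrist_force'][:2]@XA,s['wrist_force'][:2]@YA,s['wrist_force'][2]],2),'open',round(s['opening'],3),'rot err deg',np.degrees((R.from_matrix(M).inv()*R.from_matrix(TT)).as_rotvec()).round(2))
    return s,M
E
python3 - <<'E'
from h import *
np.set_printoptions(precision=4,suppress=True)
s,M=status()
# 8 rows, translate 1/8 each world, rotating 10.2deg/row about tool z
t=wl(0,-.04,.20); d=(t-s['position'])/8
for i in range(8):
    print((M.T@d)); M=M@R.from_rotvec([0,0,np.radians(10.2)]).as_matrix()
E
```

```text
t 1.1 loc mm [-273.7   86.5  297.2] F loc [1.64 0.46 0.45] open 0.19 rot err deg [-0.02  0.02 91.64]
[-0.0337 -0.0168  0.0122]
[-0.0362 -0.0105  0.0122]
[-0.0375 -0.004   0.0122]
[-0.0376  0.0027  0.0122]
[-0.0365  0.0093  0.0122]
[-0.0343  0.0157  0.0122]
[-0.031   0.0215  0.0122]
[-0.0267  0.0266  0.0122]
```

play_rows --steps '[[[-0.034,-0.017,0.012],[0,0,10.2]],[[-0.036,-0.01,0.012],[0,0,10.2]],[[-0.037,-0.004,0.012],[0,0,10.2]],[[-0.038,0.003,0.012],[0,0,10.2]],[[-0.036,0.009,0.012],[0,0,10.2]],[[-0.034,0.016,0.012],[0,0,10.2]],[[-0.031,0.021,0.012],[0,0,10.2]],[[-0.027,0.026,0.012],[0,0,10.0]]]'

```text
time_s: 2.1
position: [0.4843, 0.1318, 0.2009]
eef_rot: [-2.487, -1.919, 0.001]
wrist_force: [1.0, 0.8, -0.2]
opening: 0.003
```

```bash
python3 -c "
from h import *
s,M=status()
print(TT)
grab('scene','s1')
print(r.read_state()['joint_positions'])"
```

```text
t 2.1 loc mm [ -1.2 -38.7 200.9] F loc [ 0.6   1.13 -0.18] open 0.003 rot err deg [-0.02  0.01  9.93]
[[ 0.4164  0.9092  0.    ]
 [ 0.9092 -0.4164  0.    ]
 [ 0.      0.     -1.    ]]
[-0.65340289  0.42498878  0.48227171  1.90117945 -0.24578031  0.87362275
 -0.31628529]
```

View pics/s1.png

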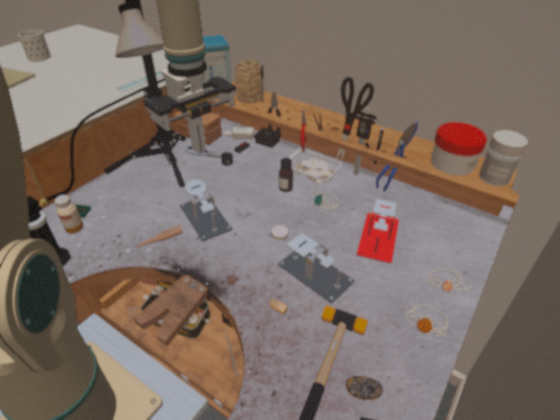

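The arm is clear of the lamp and the stands are unmoved. The tag is still as found, with the tail at scene px (207,208). Next I finish the turn and come down just above the tail.

play_rows --steps '[[[0,0.001,0.02],[0,0,9.9]],[[0,0,0.03],[0,0,0]],[[0,0,0.03],[0,0,0]],[[0,0,0.025],[0,0,0]],[[0,0,0.015],[0,0,0]],[[0,0,0.008],[0,0,0]],[[0,0,0.006],[0,0,0]],[[0,0,0],[0,0,0]]]'

```text
time_s: 3.15
position: [0.4849, 0.1325, 0.0676]
eef_rot: [-2.639, -1.705, -0.0]
wrist_force: [0.2, 0.3, 0.5]
opening: 0.005
```

```bash
python3 -c "
from h import *
status()
im,d=grab('scene','s2')
cv2.imwrite('pics/s2c.png',cv2.resize(im[120:250,150:280,::-1],None,fx=4,fy=4,interpolation=cv2.INTER_CUBIC))"
```

```text
t 3.15 loc mm [ -0.9 -37.8  67.6] F loc [0.09 0.35 0.45] open 0.005 rot err deg [ 0.01 -0.01  0.34]
```

View pics/s2c.png

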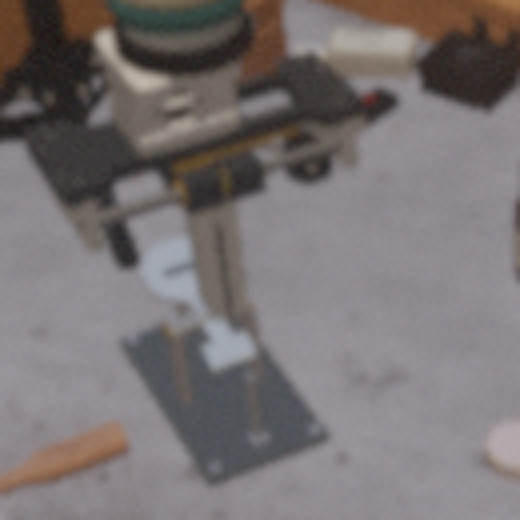

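The crop shows the closed fingertips at (232,315), just above the tail pad at (228,345). Now I press, following the tail's arc.

play_rows --steps '[[[-0.001,0,0.004],[0,0,0]],[[0,0.001,0.004],[0,0,0]],[[0.0,0,0.003],[0,0,0]],[[0.001,0,0.003],[0,0,0]],[[0.001,0,0.003],[0,0,0]],[[0.0015,0,0.0025],[0,0,0]],[[0.0015,0,0.002],[0,0,0]],[[0,0,0],[0,0,0]]]'

```text
time_s: 4.2
position: [0.4873, 0.1358, 0.0458]
eef_rot: [-2.638, -1.705, 0.0]
wrist_force: [-0.3, 0.1, -0.3]
opening: 0.004
```

```bash
python3 -c "
from h import *
status()
im,d=grab('scene','s3')
cv2.imwrite('pics/s3c.png',cv2.resize(im[120:250,150:280,::-1],None,fx=4,fy=4,interpolation=cv2.INTER_CUBIC))"
```

```text
t 4.2 loc mm [ -0.1 -33.8  45.8] F loc [-0.31 -0.   -0.28] open 0.004 rot err deg [-0.01  0.01  0.36]
```

View pics/s3c.png

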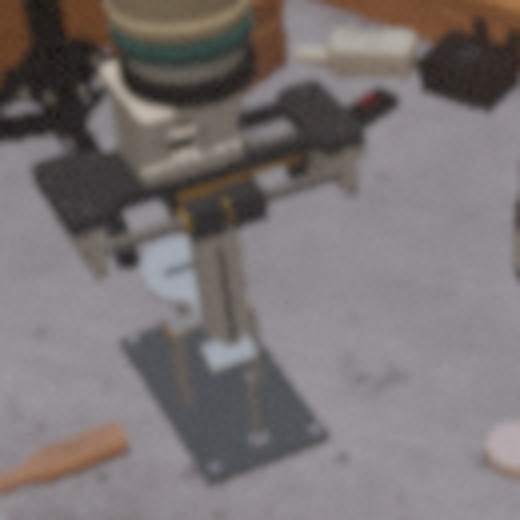

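```bash
python3 -c "
from h import *
np.set_printoptions(precision=1,suppress=True)
for t in('s2','s3'):
    d=np.load(f'pics/{t}.npy')
    for (cx,cy) in [(160,255),(160,275),(178,268),(180,300),(215,352),(228,350),(228,360),(240,352),(225,335),(225,320)]:
        u=150+cx//4;v=120+cy//4
        print(t,(cx,cy),loc(world('scene',d,np.array([[u]]),np.array([[v]]))[0,0])*1000)
"
```

```text
s2 (160, 255) [-7.2 55.1 81.1]
s2 (160, 275) [-13.2  41.8  75.9]
s2 (178, 268) [-2.7 40.5 75.8]
s2 (180, 300) [-11.1  14.7  70.6]
s2 (215, 352) [ -8.4 -26.5  56.3]
s2 (228, 350) [  1.8 -27.8  56.1]
s2 (228, 360) [ -2.2 -36.6  54.5]
s2 (240, 352) [  7.5 -32.8  53.9]
s2 (225, 335) [  4.2 -17.   60.3]
s2 (225, 320) [ -4.4 -47.3  95.2]
s3 (160, 255) [-6.3 58.3 78.6]
s3 (160, 275) [-12.4  44.6  73.7]
s3 (178, 268) [-2.4 41.6 75. ]
s3 (180, 300) [-10.6  16.4  69.3]
s3 (215, 352) [ -9.1 -28.6  58.1]
s3 (228, 350) [  1.6 -28.3  56.5]
s3 (228, 360) [ -2.3 -36.8  54.6]
s3 (240, 352) [  7.4 -33.2  54.3]
s3 (225, 335) [ -4.1 -42.9  82.6]
s3 (225, 320) [ -3.5 -44.5  92.9]
```

```bash
python3 -c "
from h import *
np.set_printoptions(precision=1,suppress=True)
d=np.load('pics/s3.npy')
for cx in (205,215,225,235,245):
  for cy in range(300,372,6):
    u=150+cx//4;v=120+cy//4
    print((cx,cy),loc(world('scene',d,np.array([[u]]),np.array([[v]]))[0,0])*1000)
grab('top','t3'); status()
im=cv2.imread('pics/t3.png'); cv2.imwrite('pics/t3c.png',cv2.resize(im[180:290,140:260],None,fx=5,fy=5,interpolation=cv2.INTER_CUBIC))
"
```

```text
(205, 300) [-13.7 -43.7 112. ]
(205, 306) [-12.7 -39.4 105.6]
(205, 312) [-12.9 -37.6  98.3]
(205, 318) [-13.1 -36.8  94.6]
(205, 324) [-13.  -34.1  86.4]
(205, 330) [-13.1 -33.1  82.5]
(205, 336) [11.9 51.6  4.1]
(205, 342) [10.3 47.8  4. ]
(205, 348) [-11.9 -22.5  58.1]
(205, 354) [-13.  -24.8  57. ]
(205, 360) [ 2.9 30.6  2.1]
(205, 366) [ 0.4 23.8  4.7]
(215, 300) [ -9.3 -45.3 111.4]
(215, 306) [ -9.4 -44.3 107.6]
(215, 312) [-10.5 -45.6 102.8]
(215, 318) [-10.2 -43.3  97.9]
(215, 324) [-10.8 -42.9  91.8]
(215, 330) [-11.4 -43.6  89.3]
(215, 336) [-12.2 -43.7  83.4]
(215, 342) [-12.9 -44.6  81.2]
(215, 348) [ -7.6 -25.2  58.3]
(215, 354) [ -9.1 -28.6  58.1]
(215, 360) [-10.4 -30.4  53.5]
(215, 366) [-12.4 -35.5  54.9]
(225, 300) [ -1.1 -42.7 106.2]
(225, 306) [ -1.1 -41.4 102.2]
(225, 312) [ -3.9 -47.9 101.7]
(225, 318) [ -3.1 -44.3  95.7]
(225, 324) [ -3.7 -43.9  89.4]
(225, 330) [ -4.  -43.8  86.3]
(225, 336) [ -4.9 -44.3  80.7]
(225, 342) [ -5.6 -45.3  78.5]
(225, 348) [ -0.6 -27.1  56.6]
(225, 354) [ -1.4 -28.5  54.7]
(225, 360) [ -5.3 -38.3  57.1]
(225, 366) [ -5.1 -36.5  52.4]
(235, 300) [  3.2 -44.5 105.6]
(235, 306) [  2.7 -45.  103.1]
(235, 312) [  2.2 -44.3  96.6]
(235, 318) [  1.9 -44.1  93.5]
(235, 324) [  0.7 -45.6  88.8]
(235, 330) [  0.8 -44.3  84.6]
(235, 336) [  0.1 -44.2  78.4]
(235, 342) [  0.5 -42.   73.5]
(235, 348) [  3.8 -29.4  56.3]
(235, 354) [  2.3 -32.9  56.3]
(235, 360) [ -0.4 -38.9  55.3]
(235, 366) [ -0.7 -38.8  52.1]
(245, 300) [ 10.1 -46.2 103.9]
(245, 306) [  9.3 -47.5 102.1]
(245, 312) [  9.9 -43.7  92.9]
(245, 318) [  9.1 -45.2  91.2]
(245, 324) [  9.2 -42.9  83.2]
(245, 330) [  8.5 -44.   81.1]
(245, 336) [ 14.5 -24.2  57.8]
(245, 342) [ 12.5 -28.8  58.7]
(245, 348) [ 10.1 -34.   56.9]
(245, 354) [  9.2 -35.4  55.1]
(245, 360) [  8.1 -36.6  49.8]
(245, 366) [23.1  9.3  5.5]
t 4.3 loc mm [ -0.  -33.9  46. ] F loc [0.7 0.2 0.2] open 0.006 rot err deg [0.  0.  0.3]
```

View pics/t3c.png

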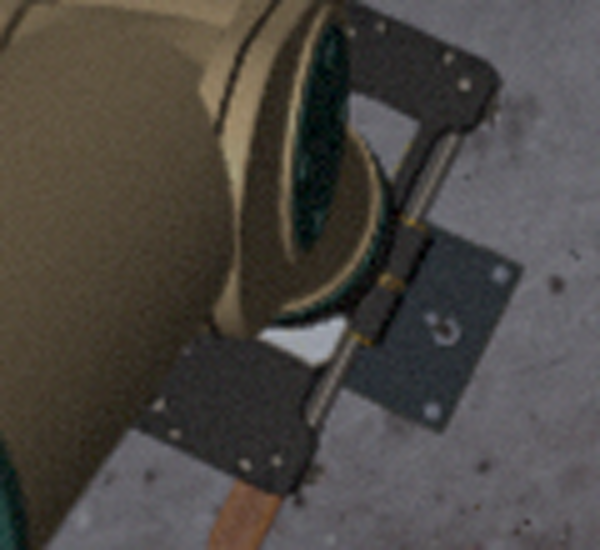

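```bash
python3 -c "
from h import *
np.set_printoptions(precision=1,suppress=True)
for t in('s1','s2','s3'):
    d=np.load(f'pics/{t}.npy'); W=world('scene',d); L=np.stack([(W[...,:2]-C0)@XA,(W[...,:2]-C0)@YA,W[...,2]],-1)*1000
    m=(abs(L[...,0])<11)&(abs(L[...,1]+42)<8)
    z=L[...,2][m]; print(t,np.histogram(z,bins=np.arange(30,300,10)))
"
```

```text
s1 (array([ 0,  0, 21,  0,  0,  0,  0,  0,  0,  0,  0,  0,  0,  0,  0,  0,  0,
        0,  0,  5, 31, 25, 32, 33, 31, 35]), array([ 30,  40,  50,  60,  70,  80,  90, 100, 110, 120, 130, 140, 150,
       160, 170, 180, 190, 200, 210, 220, 230, 240, 250, 260, 270, 280,
       290]))
s2 (array([ 0,  0, 20,  0,  0,  0, 12, 27, 29, 27, 27, 30, 31, 33, 20,  1,  0,
        0,  0,  0,  0,  1,  0,  0,  0,  0]), array([ 30,  40,  50,  60,  70,  80,  90, 100, 110, 120, 130, 140, 150,
       160, 170, 180, 190, 200, 210, 220, 230, 240, 250, 260, 270, 280,
       290]))
s3 (array([ 0,  1, 19,  1, 15, 27, 28, 28, 31, 27, 32, 33, 15,  0,  0,  1,  1,
        0,  0,  3,  1,  0,  0,  0,  0,  0]), array([ 30,  40,  50,  60,  70,  80,  90, 100, 110, 120, 130, 140, 150,
       160, 170, 180, 190, 200, 210, 220, 230, 240, 250, 260, 270, 280,
       290]))
```

```bash
python3 -c "
import cv2
im=cv2.imread('pics/s1.png'); cv2.imwrite('pics/s1c.png',cv2.resize(im[60:220,120:260],None,fx=4,fy=3.5,interpolation=cv2.INTER_CUBIC))"
```

```text
(no output)
```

View pics/s1c.png

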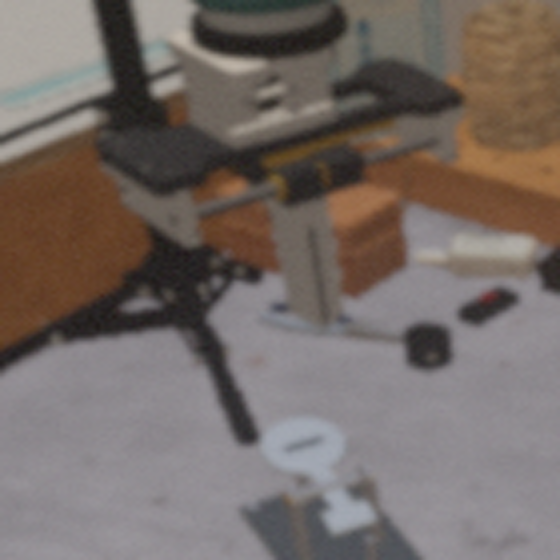

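Depth shows the visible finger ends sit about 27 mm higher than the reported TCP in all three pictures (+26, +27 and +28 mm). So the tail has not been touched yet: its depth is unchanged and the force is near zero. I'll use this offset and carry on down, watching the force.

play_rows --steps '[[[-0.005,0,0.003],[0,0,0]],[[0,0,0.004],[0,0,0]],[[0.0,0,0.004],[0,0,0]],[[0,0,0.003],[0,0,0]],[[0.0005,0,0.002],[0,0,0]],[[0.0005,0,0.002],[0,0,0]],[[0.0005,0,0.002],[0,0,0]],[[0,0,0],[0,0,0]]]'

```text
time_s: 5.3
position: [0.4859, 0.1326, 0.0259]
eef_rot: [-2.639, -1.705, -0.0]
wrist_force: [0.2, -0.8, 0.9]
opening: 0.005
```

```bash
cat >> h.py <<'E'
def look(tag):
    np.set_printoptions(precision=1,suppress=True)
    status(); im,d=grab('scene',tag)
    cv2.imwrite(f'pics/{tag}c.png',cv2.resize(im[120:250,150:280,::-1],None,fx=4,fy=4,interpolation=cv2.INTER_CUBIC))
    W=world('scene',d); L=np.stack([(W[...,:2]-C0)@XA,(W[...,:2]-C0)@YA,W[...,2]],-1)*1000
    v,u=np.mgrid[:420,:560]
    hsv=cv2.cvtColor(im,cv2.COLOR_RGB2HSV)
    return im,d,L
E
python3 -c "
from h import *
look('s4')"
```

```text
t 5.3 loc mm [ -0.1 -37.3  25.9] F loc [ 0.6 -0.6  0.9] open 0.005 rot err deg [-0.  -0.   0.3]
```

View pics/s4c.png

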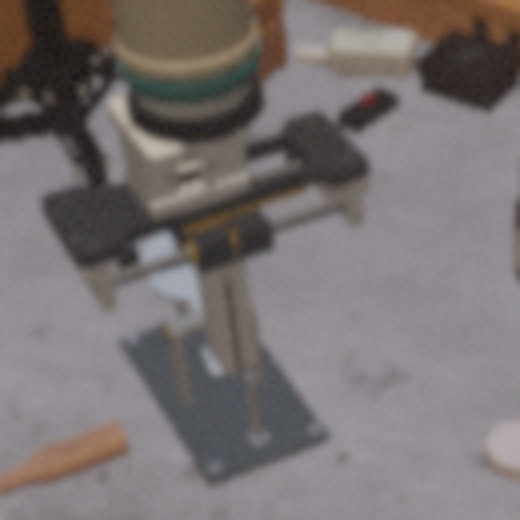

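```bash
python3 -c "
from h import *
np.set_printoptions(precision=1,suppress=True)
d=np.load('pics/s4.npy')
for (cx,cy) in [(155,240),(165,255),(175,280),(185,295),(208,355),(212,368),(215,340),(235,372),(110,275),(130,262),(215,245),(230,230),(250,245)]:
    u=150+cx//4;v=120+cy//4
    print((cx,cy),loc(world('scene',d,np.array([[u]]),np.array([[v]]))[0,0])*1000)
"
```

```text
(155, 240) [-10.3  57.4  90.5]
(165, 255) [-6.7 47.5 85.8]
(175, 280) [-10.8  25.9  79.2]
(185, 295) [-6.3 19.3 72.1]
(208, 355) [-12.7 -32.1  62.3]
(212, 368) [-11.7 -32.1  48.7]
(215, 340) [-13.1 -45.5  81.9]
(235, 372) [ -4.3 -47.6  53.7]
(110, 275) [-73.1 -71.5 175.4]
(130, 262) [ -3.9 152.1   9.5]
(215, 245) [-12.9 -72.1 171.6]
(230, 230) [  1.9 -59.6 169.2]
(250, 245) [  8.1 -72.1 163.5]
```

The hinge is at about 26° and the wrist force is about 1 N. I continue along the arc to about 55–60°.

play_rows --steps '[[[0.001,0,0.0025],[0,0,0]],[[0.001,0,0.0025],[0,0,0]],[[0.0015,0,0.002],[0,0,0]],[[0.002,0,0.0022],[0,0,0]],[[0.002,0,0.002],[0,0,0]],[[0.002,0,0.0018],[0,0,0]],[[0.002,0,0.0015],[0,0,0]],[[0,0,0],[0,0,0]]]'

```text
time_s: 6.35
position: [0.4906, 0.143, 0.0113]
eef_rot: [2.639, 1.705, -0.0]
wrist_force: [1.1, -0.7, 0.1]
opening: 0.007
```

```bash
python3 -c "
from h import *
look('s5')"
```

```text
t 6.35 loc mm [ -0.1 -25.9  11.3] F loc [ 1.3 -0.2  0.1] open 0.007 rot err deg [-0.   0.   0.3]
```

View pics/s5c.png

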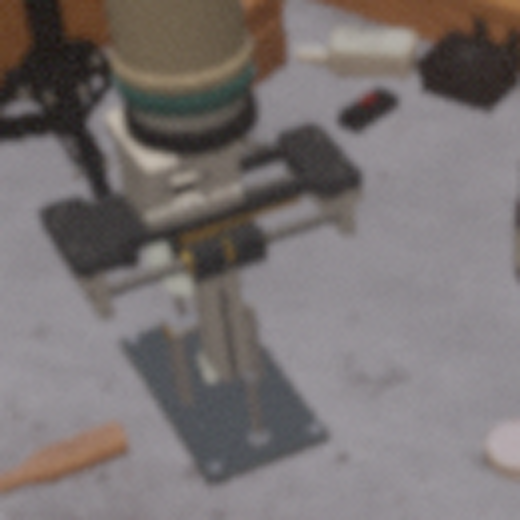

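play_rows --steps '[[[-0.01,0,-0.006],[0,0,0]],[[-0.005,0,-0.03],[0,0,0]],[[0,0,-0.04],[0,0,0]],[[0,0,-0.04],[0,0,0]],[[0,0,-0.034],[0,0,0]],[[0,0,0],[0,0,0]],[[0,0,0],[0,0,0]],[[0,0,0],[0,0,0]]]'

```text
time_s: 7.4
position: [0.4835, 0.129, 0.1604]
eef_rot: [-2.638, -1.704, 0.004]
wrist_force: [-0.8, -0.5, -0.8]
opening: 0.005
```

```bash
python3 -c "
from h import *
im,d,L=look('s6')
for (cx,cy) in [(160,255),(170,240),(178,268),(180,285),(190,300),(210,370),(210,360)]:
    print((cx,cy),L[120+cy//4,150+cx//4])"
```

```text
t 7.4 loc mm [ -0.8 -41.6 160.4] F loc [-0.5 -0.8 -0.8] open 0.005 rot err deg [-0.1  0.1  0.3]
(160, 255) [-15.6  25.1 103.8]
(170, 240) [ -8.6  27.3 109.1]
(178, 268) [-9.8 16.  95. ]
(180, 285) [-10.2  11.8  85.2]
(190, 300) [ 20.1 102.5  -2.9]
(210, 370) [-10.  -18.1  37.4]
(210, 360) [ -8.  -14.2  40.3]
```

View pics/s6c.png

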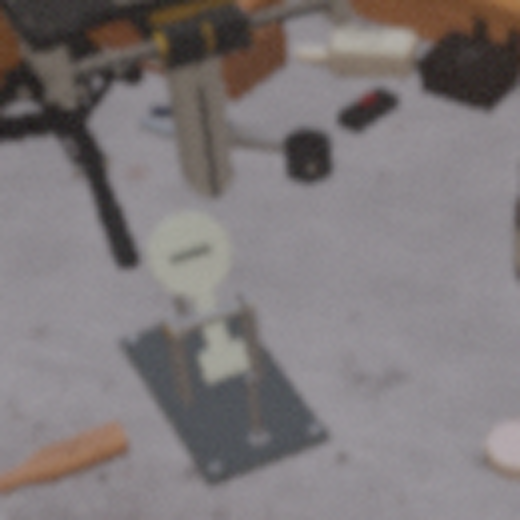

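The crop shows the plate raised to about 60° (disc at (190,250)), and the stand has not moved. I now go over the top to the +y side, then down behind the plate.

play_rows --steps '[[[0.03,0,-0.01],[0,0,0]],[[0.03,0,0],[0,0,0]],[[0.03,0,0],[0,0,0]],[[0.025,0,0.01],[0,0,0]],[[0,0,0.03],[0,0,0]],[[0,0,0.03],[0,0,0]],[[0,0,0.03],[0,0,0]],[[0,0,0],[0,0,0]]]'

```text
time_s: 8.45
position: [0.5293, 0.2331, 0.0687]
eef_rot: [-2.638, -1.704, 0.01]
wrist_force: [-0.7, -0.3, 0.5]
opening: 0.003
```

```bash
python3 -c "
from h import *
im,d,L=look('s7')
m=(abs(L[...,0])<14)&(L[...,1]>40)&(L[...,1]<100)&(L[...,2]>60)
print(m.sum(),np.histogram(L[m][:,2],bins=np.arange(60,200,10)),np.median(L[m][:,1]))"
```

```text
t 8.45 loc mm [-2.4 72.2 68.7] F loc [-0.5 -0.6  0.5] open 0.003 rot err deg [-0.2  0.3  0.3]
779 (array([ 0,  0,  0,  5, 24, 32, 28, 33, 31, 32, 35, 30,  7]), array([ 60,  70,  80,  90, 100, 110, 120, 130, 140, 150, 160, 170, 180,
       190])) 51.75621404998009
```

View pics/s7c.png

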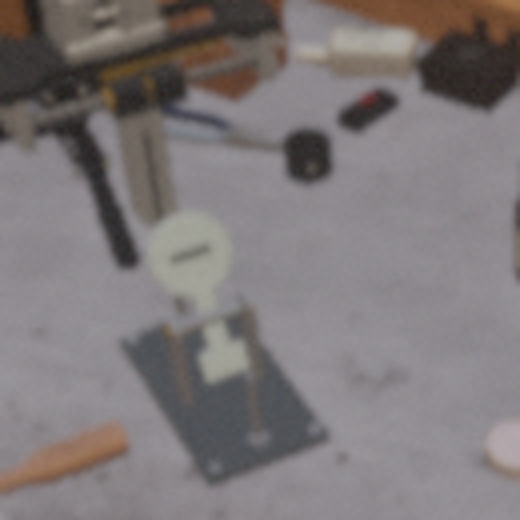

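play_rows --steps '[[[-0.012,0.002,0],[0,0,0]],[[-0.012,0,0],[0,0,0]],[[-0.007,0,0],[0,0,0]],[[-0.007,0,0],[0,0,0]],[[-0.007,0,0],[0,0,0]],[[-0.007,0,0],[0,0,0]],[[-0.006,0,0],[0,0,0]],[[0,0,0],[0,0,0]]]'

```text
time_s: 9.5
position: [0.5092, 0.1796, 0.0713]
eef_rot: [2.639, 1.704, -0.002]
wrist_force: [0.4, 0.7, -0.8]
opening: 0.005
```

```bash
python3 -c "
from h import *
im,d,L=look('s8')
m=(abs(L[...,0])<24)&(abs(L[...,1])<70)&(L[...,2]>78)&(L[...,2]<140)
for a in range(78,140,8):
  k=m&(L[...,2]>=a)&(L[...,2]<a+8); print(a,k.sum(),np.percentile(L[k][:,1],[5,30,50,70,95]) if k.sum() else '')"
```

```text
t 9.5 loc mm [ 1.6 15.2 71.3] F loc [ 0.   0.8 -0.8] open 0.005 rot err deg [-0.   0.1  0.3]
78 23 [-3.4 -2.  -0.9 -0.3  0.7]
86 47 [-3.  -1.3 -0.7 -0.1  0.7]
94 50 [-2.7 -1.7 -0.8 -0.4  1.1]
102 53 [-2.8 -1.3 -0.7  0.1  1.2]
110 52 [-2.2 -0.7  0.1  0.8  1.9]
118 48 [-2.2 -0.7  0.4  1.1 11.3]
126 46 [-1.7  0.1  2.4  5.8 13.1]
134 24 [ 3.7  4.6  5.1  6.  16.6]
```

View pics/s8c.png

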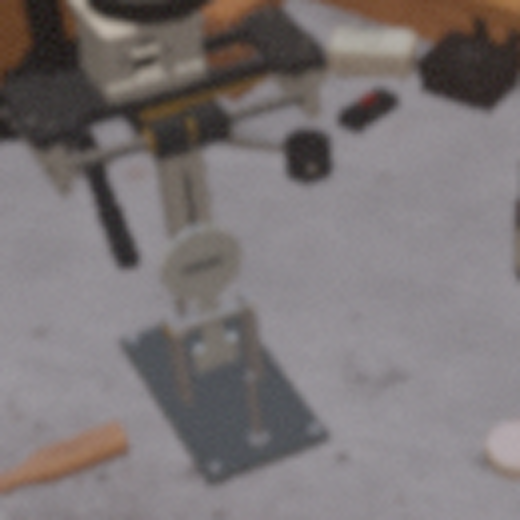

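The plate is nearly upright, at about 87°, with 1 N or less of force. I continue past vertical and follow the arc down on the ring face.

play_rows --steps '[[[-0.006,-0.001,0],[0,0,0]],[[-0.006,0,-0.001],[0,0,0]],[[-0.0045,0,0.0015],[0,0,0]],[[-0.0045,0,0.0015],[0,0,0]],[[-0.004,0,0.002],[0,0,0]],[[-0.004,0,0.0025],[0,0,0]],[[0,0,0],[0,0,0]],[[0,0,0],[0,0,0]]]'

```text
time_s: 10.55
position: [0.4967, 0.154, 0.0648]
eef_rot: [2.639, 1.705, -0.001]
wrist_force: [-0.4, 0.8, 0.6]
opening: 0.008
```

```bash
python3 -c "
from h import *
im,d,L=look('s9')
m=(abs(L[...,0])<24)&(abs(L[...,1])<70)&(L[...,2]>40)&(L[...,2]<140)
for a in range(-70,20,8):
  k=m&(L[...,1]>=a)&(L[...,1]<a+8); print(a,k.sum(),np.percentile(L[k][:,2],[5,30,50,70,95]) if k.sum() else '')"
```

```text
t 10.55 loc mm [  0.9 -13.4  64.8] F loc [-0.7  0.5  0.6] open 0.008 rot err deg [-0.   0.   0.3]
-70 14 [42.7 47.1 51.2 55.1 59.7]
-62 3 [52.7 55.5 57.7 58.  58.4]
-54 17 [108.  109.  110.4 111.1 112.4]
-46 25 [ 99.  102.9 104.4 108.5 110.5]
-38 15 [89.2 92.3 93.  95.2 97.9]
-30 126 [ 95.8 106.9 117.3 127.4 136.5]
-22 45 [ 77.8 105.7 116.7 123.7 138.4]
-14 35 [ 42.2  61.   67.4 105.6 131.1]
-6 39 [48.3 60.1 62.5 63.8 70.8]
2 4 [41.1 43.3 45.2 48.7 63.2]
10 0 
18 0
```

View pics/s9c.png

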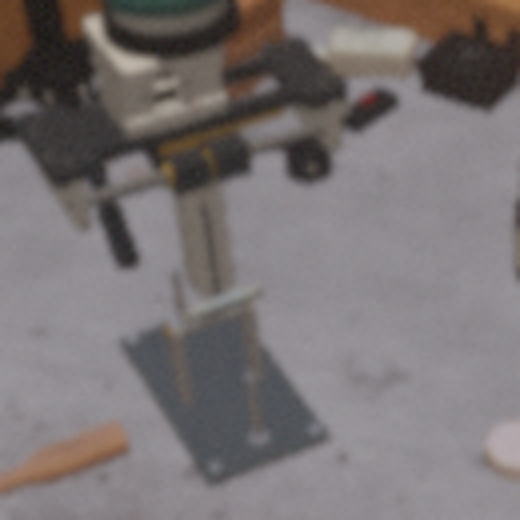

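The tag is at about 138°, on the way down, with its disc edge seen at (230,300). Continuing.

play_rows --steps '[[[-0.0045,0,0.003],[0,0,0]],[[-0.004,0,0.003],[0,0,0]],[[-0.003,0,0.004],[0,0,0]],[[-0.003,0,0.004],[0,0,0]],[[-0.003,0,0.002],[0,0,0]],[[-0.003,0,0.002],[0,0,0]],[[0,0,0],[0,0,0]],[[0,0,0],[0,0,0]]]'

```text
time_s: 11.6
position: [0.4882, 0.1356, 0.0469]
eef_rot: [-2.639, -1.705, 0.001]
wrist_force: [0.0, 0.7, 0.3]
opening: 0.005
```

```bash
python3 -c "
from h import *
im,d,L=look('s10')
m=(abs(L[...,0])<24)&(abs(L[...,1])<75)&(L[...,2]>55)&(L[...,2]<140)
for a in range(-70,50,6):
  k=m&(L[...,1]>=a)&(L[...,1]<a+6); print(a,k.sum(),np.percentile(L[k][:,2],[5,30,50,70,95]) if k.sum() else '')"
```

```text
t 11.6 loc mm [  0.8 -33.6  46.9] F loc [-0.3  0.6  0.3] open 0.005 rot err deg [-0.   0.   0.3]
-70 21 [58.1 72.6 74.3 75.2 76.4]
-64 30 [59.3 72.9 73.6 74.4 76.1]
-58 28 [70.9 72.7 73.8 74.3 76.1]
-52 33 [ 71.1  72.3  73.3  74.5 127.3]
-46 235 [ 71.6  91.5 105.6 119.6 136.7]
-40 33 [ 69.1  70.3  70.8 106.2 129.7]
-34 24 [ 69.   69.7  84.8 111.1 134.5]
-28 13 [ 67.6  68.6  69.1  77.5 119.3]
-22 2 [66.8 67.3 67.6 67.9 68.3]
-16 1 [57.4 57.4 57.4 57.4 57.4]
-10 15 [60.4 62.5 64.4 66.2 69.3]
-4 15 [59.6 65.4 66.2 67.9 71.9]
2 4 [63.9 64.5 64.7 65.5 69.5]
8 3 [61.9 62.4 62.8 63.4 64.1]
14 3 [59.8 61.  62.  62.1 62.3]
20 12 [57.  58.4 59.9 60.7 61.4]
26 8 [57.1 58.2 59.4 59.8 61.2]
32 10 [57.2 57.9 58.5 58.6 59.5]
38 2 [56.5 56.7 56.8 57.  57.1]
44 0
```

View pics/s10c.png

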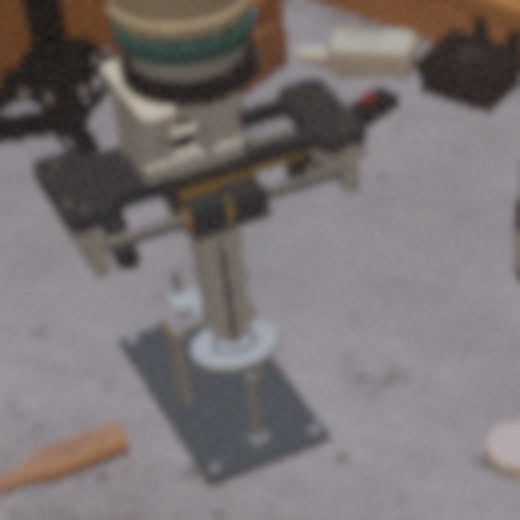

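About 171° now. I shift outward for more leverage, then press down in small steps.

play_rows --steps '[[[0,0,-0.004],[0,0,0]],[[-0.005,0,0],[0,0,0]],[[-0.005,0,0],[0,0,0]],[[0,0,0.003],[0,0,0]],[[0,0,0.002],[0,0,0]],[[0,0,0.002],[0,0,0]],[[0,0,0.001],[0,0,0]],[[0,0,0],[0,0,0]]]'

```text
time_s: 12.65
position: [0.4843, 0.1267, 0.0428]
eef_rot: [-2.639, -1.705, 0.0]
wrist_force: [-0.4, 0.2, -0.8]
opening: 0.005
```

```bash
cat >> h.py <<'E'
def ang(tag):
    im,d,L=look(tag)
    m=(abs(L[...,0])<20)&(L[...,2]>50)&(L[...,2]<82)&(((L[...,1]<-52)&(L[...,1]>-68))|((L[...,1]>20)&(L[...,1]<40)))
    p=L[m]; k=np.polyfit(p[:,1],p[:,2],1); 
    for _ in range(3):
        q=p[abs(p[:,2]-np.polyval(k,p[:,1]))<3]; k=np.polyfit(q[:,1],q[:,2],1)
    print('slope deg',np.degrees(np.arctan(k[0])),'z0',k[1],len(q),'n+',(q[:,1]>0).sum())
E
python3 -c "
from h import *
ang('s11')"
```

```text
t 12.65 loc mm [  0.9 -43.3  42.8] F loc [-0.4  0.1 -0.8] open 0.005 rot err deg [-0.   0.   0.3]
slope deg -3.752013026821355 z0 63.91902615434474 105 n+ 38
```

play_rows --steps '[[[0,0,0.001],[0,0,0]],[[0,0,0.001],[0,0,0]],[[0,0,0],[0,0,0]],[[0,0,0],[0,0,0]],[[0,0,0],[0,0,0]],[[0,0,0],[0,0,0]],[[0,0,0],[0,0,0]],[[0,0,0],[0,0,0]]]'

```text
time_s: 13.7
position: [0.4844, 0.1266, 0.041]
eef_rot: [-2.639, -1.705, -0.0]
wrist_force: [0.0, -1.7, 0.4]
opening: 0.006
```

```bash
python3 -c "
from h import *
ang('s12')"
```

```text
t 13.7 loc mm [  1.  -43.4  41. ] F loc [ 0.7 -1.5  0.4] open 0.006 rot err deg [ 0.  -0.   0.3]
slope deg -2.0762121416476553 z0 63.90716989880811 106 n+ 40
```

play_rows --steps '[[[0,0,0.0005],[0,0,0]],[[0,0,0.0005],[0,0,0]],[[0,0,0.0005],[0,0,0]],[[0,0,0],[0,0,0]],[[0,0,0],[0,0,0]],[[0,0,0],[0,0,0]],[[0,0,0],[0,0,0]],[[0,0,0],[0,0,0]]]'

```text
time_s: 14.75
position: [0.4844, 0.1266, 0.0395]
eef_rot: [-2.639, -1.705, -0.0]
wrist_force: [-0.2, 0.5, 0.9]
opening: 0.005
```

```bash
python3 -c "
from h import *
ang('s13')"
```

```text
t 14.75 loc mm [  1.  -43.4  39.5] F loc [-0.4  0.4  0.9] open 0.005 rot err deg [ 0.  -0.   0.3]
slope deg 0.1046224121352379 z0 64.22913698999344 109 n+ 41
```

play_rows --steps '[[[0,0,0.0005],[0,0,0]],[[0,0,0.0],[0,0,0]],[[0,0,0.0],[0,0,0]],[[0,0,0],[0,0,0]],[[0,0,0],[0,0,0]],[[0,0,0],[0,0,0]],[[0,0,0],[0,0,0]],[[0,0,0],[0,0,0]]]'

```text
time_s: 15.8
position: [0.4844, 0.1267, 0.0392]
eef_rot: [-2.639, -1.705, -0.0]
wrist_force: [-1.3, -0.4, 5.8]
opening: 0.0
```

```bash
python3 -c "
from h import *
ang('s14')"
```

```text
t 15.8 loc mm [  1.  -43.4  39.2] F loc [-1.  -0.9  5.8] open 0.0 rot err deg [ 0.  -0.   0.3]
slope deg -0.2698066144444243 z0 63.97410446988937 105 n+ 39
```

The force rose to 5.8 N and the position lagged the command, so the tag is on its stop. I lift straight off and retreat.

play_rows --steps '[[[0,0,-0.003],[0,0,0]],[[0,0,-0.02],[0,0,0]],[[0,0,-0.04],[0,0,0]],[[0,0,-0.05],[0,0,0]],[[-0.03,-0.03,-0.04],[0,0,0]],[[-0.03,-0.04,0],[0,0,0]],[[-0.03,-0.04,0],[0,0,0]],[[0,0,0],[0,0,0]]]'

```text
time_s: 16.85
position: [0.3429, 0.0892, 0.1918]
eef_rot: [-2.636, -1.704, 0.004]
wrist_force: [1.1, 1.0, 0.3]
opening: 0.007
```

```bash
python3 -c "
from h import *
ang('s15')
im,d=grab('top','t15')
a=im[180:290,140:260,::-1]; b=cv2.imread('pics/top0.png')[180:290,140:260]
cv2.imwrite('pics/t15c.png',cv2.resize(np.hstack([b,a]),None,fx=3.3,fy=3.3,interpolation=cv2.INTER_CUBIC))"
```

```text
t 16.85 loc mm [-112.  -136.3  191.8] F loc [0.6 1.4 0.3] open 0.007 rot err deg [-0.2  0.   0.4]
slope deg -0.44869938628270534 z0 63.76877714208686 124 n+ 56
```

View pics/s15c.png

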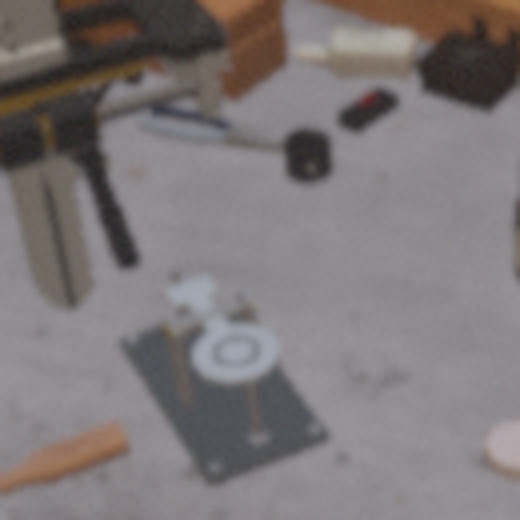

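View pics/t15c.png

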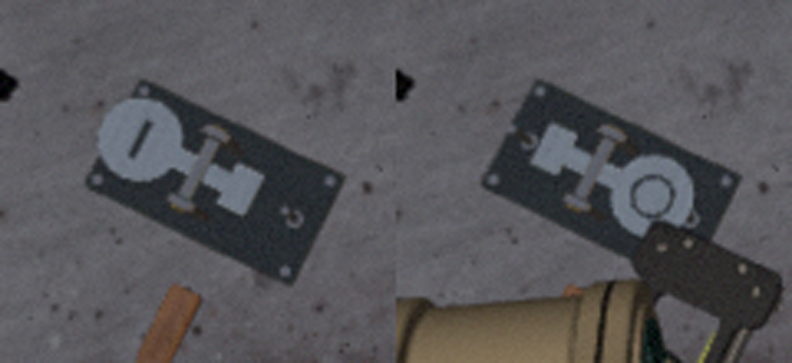

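View pics/t15.png

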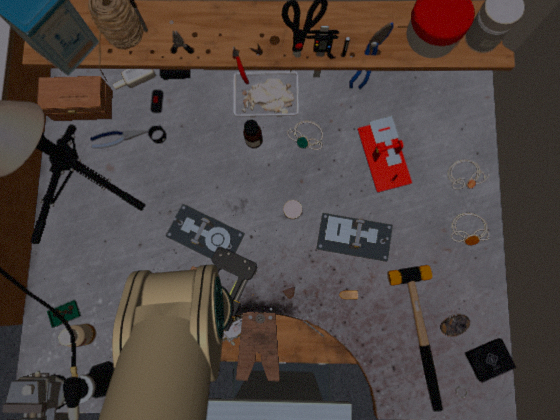

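The tag is level at -0.4°, inside measuring noise, with the ring face up at top px (217,238). The stand corners match the first picture, and so do the clamp in the scene view, the square tag and the bystanders. Handing in.

```bash
python3 -c "
from rig import r
print(r.finish_job())"
```

```text
the job is handed in; nothing more can be done
None
```

The round tag now lies level on the other side of its stand with the ring-marked face up. I handed the job in at about 17 s of the 42 s allowed.

- **How it was turned:** With the gripper shut, I pressed the tail pad down until the plate stood at about 60°. I then pushed the plate past upright from behind and pressed it down on the ring face until it met its stop. The highest force I read was 5.8 N, at the stop.
- **Last checks:** After the robot pulled clear, I measured the tag within about 0.5° of level. By eye, the stand corners, square tag, red look-alike, ring clamp and other loose things looked the same as in the first pictures. In the last top view the arm hid part of the clamp, so I checked that in the scene view.
- **Disagreement found:** The camera showed the fingertips about 27 mm higher than the reported tool position. My first press therefore stopped short and touched nothing. I corrected for the offset, and the contacts and the force at the stop then came where expected.

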